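Spin the slide turntable and brake it on the red mark

ROBOT

A 6-joint arm with a two-finger parallel gripper is mounted at the origin on the work surface. World frame = base frame: x ahead of the robot, y to its left, z up, the work surface at z = 0. Lengths are in m, angles in rad, forces in N, time in s.
With the tool pointing down it reaches from about 0.275 to 1 m from the base axis. Payload 8.4 kg.
Tool frame: the origin (TCP) lies on the centre line of the jaws, within the pads' length; the fingertips stand 17 mm ahead of it and the grasp point (between the pads) lies 2 mm behind it (bot.tcp_to_tips is the y of the fingertips in the tool frame, in m); y points along the fingers, z is the direction in which the jaws open and shut, and the axes are right-handed (so a half turn about y gives the same grasp; the last joint's range is limited). The gripper opens to 85 mm and grips with 20 to 120 N. Pads are 22 mm wide; open, the fingers measure 114 mm over their backs; the gripper's body (76 mm by 85 mm) begins 54 mm behind the grasp point. The pads swing forward as they close: fully open they stand 13 mm farther back than shut.
Start: joints at [1.218, 0.353, 1.633, -0, 1.155, -0.002], TCP at [0.215, 0.587, 0.248] pointing down, gripper open.
Joint ranges: [-2.63, 2.63], [-0.92, 2.1], [0.06, 2.66], [-1.3, 4.44], [0, 2.69], [-3.02, 3.02]. Speed limits (rad/s): [2.22, 2.22, 2.79, 3.14, 3.14, 3.14].

INTERFACE

Orientations are given as a unit quaternion [x, y, z, w].
In Python, from workcell import bot, hand, kinematics, get_obs, vision, hand_in gives the robot as it stands. The module is installed in compiled form; this text tells all that it offers. Calls block until the motion is done:
- bot.reach(position, orientation): joint-space move of the TCP to a pose.
- bot.servo_line(position, ori=None, velocity=0.15): straight line of the TCP; ori=None keeps the orientation; velocity is the mean speed in m/s.
- bot.goto_joints(angles): joint-space move.
- hand.move_gripper(opening, strength=None): finger opening in m; strength is the grip in N (None keeps the last); returns when the fingers have stopped.
- bot.dwell(seconds).
- kinematics.solve_ik(position, orientation): joint angles nearest the present ones, or None.
- get_obs(): the state.
- vision.read_camera(name): name is "scene" or "top" or "wrist"; returns a dict with "frame" (384x512x3 uint8, red, green, blue), "intrinsics" (3x3 intrinsics, pixels), "dist" ([k1, k2, p1, p2, k3] as OpenCV has them; the pictures are not rectified), "view" (4x4, takes a point from world to camera coordinates). Camera axes: x right, y down, z forward; pixel columns grow to the right and rows downward; lengths in m; the calibration is good to about 2 mm. A picture is of the moment at which its call begins. There is no depth.
A pose or a line that the arm cannot do raises bot.IKError and nothing moves.
- hand_in(): hands the job in, once; it reports no verdict.
The state is a dict: "time_s": time; "joint_pos": joint angles; "joint_vel": joint speeds; "joint_efforts": joint torques, N m; "position": TCP position; "orientation": TCP orientation; "wrist_force": force on the tool from outside, world axes, zero at the start; "ft_torque": the same for the moment, N m; "gripper_width": finger opening in m.
Only numpy, scipy, OpenCV 4.12 (cv2) and the standard library are available. Lean on these libraries where they do the work, as an engineer would, in place of code of your own. Each camera call takes 0.05 s, during which the arm holds its last target.

TASK

Flick the slide turntable with a fingertip so that it spins counter-clockwise seen from above, and let it run freely until its red mark has gone past the yellow pointer at least once; then, on a later pass, brake it with a fingertip so that it stops with the pointer pointing into the red mark, and finish while still holding it there with the finger pressed lightly on the wheel. Touch the wheel only while the red mark is on the half away from the pointer (to flick it) or right at the pointer (to brake it), so that it is never pushed round to the pointer by hand. Grasp and lift nothing, and leave everything else on the bench where it is.

Things in the scene. Friction and masses are not known exactly. Their poses are not given: they have to be found in the camera images.
- turntable: Hand-spun slide turntable, fixed to the bench: white housing 235 x 200 mm, 32 mm high, carrying the wheel. Origin on the bench surface, on the wheel's axis; z up; its x axis points from the wheel's axis towards the pointer. It may stand at any yaw.
- wheel (a joint): Angle of the wheel in rad, counted on over the turns, no stops. 0 (and every 2 pi) when the middle of the red mark is at the pointer; grows counter-clockwise seen from above. Starts at rest between 1.9 and 3.3. The bearing is free: the speed halves in about 5 s, about 0.8 rad/s being lost in each turn, so a spin of 4 rad/s runs 4 to 5 turns.
- wheel_top (a point): Centre of the wheel's top, 55 mm above the bench. Aluminium wheel, 200 mm in diameter, 9 mm thick, 0.6 kg. Flat and free from 62 to 100 mm from the axis: a fingertip pressed lightly down there stops it almost at once. The glass slide and brass clips reach 44 mm out, 3 mm up. Hold it with less than 30 N.
- wheel_mark (a point): Middle of the red mark on the wheel's top, 85 mm from the axis, 55 mm above the bench; turns with the wheel. The red patch is 39 mm wide along the rim and 29 mm long radially.
- wheel_post (a point): Centre of the top of the wheel's black finger post: 12 mm in diameter, standing 22 mm above the wheel's top (its top 77 mm above the bench), 55 mm from the axis, on the opposite side from the red mark; turns with the wheel. It can be pushed by a fingertip to spin the wheel.
- pointer_tip (a point): Tip of the fixed yellow pointer, on a black block 22 mm wide just outside the wheel's rim, 105 mm from the axis, 55 mm above the bench (the pointer's top is 59 mm above the bench).
- slide_box: Bystander, to be left alone: closed blue slide box with a paper label, 85 x 100 x 30 mm; origin at the centre of its underside.
- oil_bottle: Bystander, to be left alone: small amber oil bottle with a black cap, 32 mm in diameter, 75 mm tall; origin at the centre of its underside.
- petri_dish: Bystander, to be left alone: closed clear culture dish with yellow medium, 90 mm in diameter, 15 mm tall; origin at the centre of its underside.
- beaker: Bystander, to be left alone: open glass beaker, 70 mm in diameter, 90 mm tall; origin at the centre of its underside.
- specimen_jar: Bystander, to be left alone: clear jar with an orange cap, 60 mm in diameter, 75 mm tall; origin at the centre of its underside.
- lab_spatula: Bystander, to be left alone: steel laboratory spatula lying flat, 190 mm long along its x axis; origin on the bench under its middle.
- cover_glass_box: Bystander, to be left alone: small green box, 45 x 45 x 25 mm; origin at the centre of its underside.

How it is judged:
On the way, in this order (a step that is already met when the one before it is completed fails the run):
1. the wheel, untouched and running freely counter-clockwise, has carried the red mark past the pointer once (value of joint wheel above 6.9 rad and velocity of joint wheel above 0.3 rad/s and contact force between each of the fingers, the arm and wheel below 0.05 N), for 0.05 s.
2. on a later pass a fingertip has stopped the wheel with the red mark at the pointer (x of wheel_mark in the frame of turntable above 0 m and y of wheel_mark in the frame of turntable between -0.0195 and 0.0195 m and velocity of joint wheel between -0.05 and 0.05 rad/s and contact force between the fingers and wheel between 0.5 and 30 N and value of joint wheel above 11 rad), for 0.3 s.
At the end, for the whole second after the job is handed in: The wheel stands still (below 0.05 rad/s) with the middle of the red mark within 19.5 mm, measured across the pointer's line, of the pointer, after at least one earlier free pass, and a finger presses on it with 0.5 to 30 N (all of step 2); the arm keeps its last pose, push and grip.
It fails at once if the wheel is touched while the red mark is on the pointer's half of the turn but not at the pointer (x of wheel_mark in the frame of turntable above 0 m and not (x of wheel_mark in the frame of turntable above 0 m and y of wheel_mark in the frame of turntable between -0.0195 and 0.0195 m) and contact force between any of the fingers, the arm and wheel above 0.2 N).
It fails at once if the finger post is taken between the fingers (horizontal distance between the grasp point and wheel_post below 0.01 m and height (world z) of the grasp point below 0.083 m).
It fails at once if the wheel is turned clockwise from its start towards the pointer (value of joint wheel below 1 rad).
It fails at once if a bystander is lifted, carried or shoved more than 15 mm (distance of any of slide_box, oil_bottle, petri_dish, beaker, specimen_jar, lab_spatula, cover_glass_box from where it was at the start of the episode above 0.015 m).
It also fails if it takes over 58 s, if anything falls off the work surface, if the arm or the gripper's body presses on something with over 40 N, if the wrist force passes 120 N, or if a joint passes its speed limit or range.

## Working session

There is one attempt and no reset: what is moved stays moved. The work goes in short steps, each a Python script; the robot and the scene stay as the last script left them, time stands still between calls to the robot, and variables do not carry over. Pictures are saved under pics/ and viewed, and the job is handed in when it is done.

```bash
mkdir -p pics; python3 - <<'E'
from workcell import bot, hand, kinematics, get_obs, vision
import cv2,numpy as np
o=get_obs();print(o['time_s'],o['position'],o['orientation'],o['gripper_width'],bot.tcp_to_tips)
for n in ['scene','top','wrist']:
    c=vision.read_camera(n);cv2.imwrite(f'pics/{n}0.png',c['frame'][:,:,::-1])
    np.savez(f'pics/{n}0.npz',**c)
    print(n,c['intrinsics'].tolist(),c['dist'],np.round(c['view'],3).tolist())
print(get_obs()['time_s'])
E
```

```text
0.0 [0.21462942 0.58650215 0.24752081] [ 0.69676537 -0.12347658  0.12331078 -0.69574852] 0.085578314157028 0.017
scene [[479.20842066093803, 0.0, 260.21758960756694], [0.0, 479.20842066093803, 197.05518563969963], [0.0, 0.0, 1.0]] [-0.0711269  0.         0.         0.         0.       ] [[0.761, 0.649, -0.007, -0.455], [0.453, -0.538, -0.711, -0.188], [-0.465, 0.538, -0.703, 1.8], [0.0, 0.0, 0.0, 1.0]]
top [[390.1732147770695, 0.0, 251.52913268917126], [0.0, 390.1732147770695, 190.1196297553464], [0.0, 0.0, 1.0]] [0.03969066 0.         0.         0.         0.        ] [[-0.025, -1.0, -0.007, 0.056], [-0.989, 0.026, -0.143, 0.556], [0.143, 0.003, -0.99, 1.355], [0.0, 0.0, 0.0, 1.0]]
wrist [[317.2132446030338, 0.0, 258.60461777048465], [0.0, 317.2132446030338, 191.3884056363669], [0.0, 0.0, 1.0]] [-0.05666735  0.          0.          0.          0.        ] [[0.343, 0.939, -0.0, -0.625], [0.893, -0.326, 0.31, -0.041], [0.291, -0.106, -0.951, 0.381], [0.0, 0.0, 0.0, 1.0]]
0.15
```

View pics/scene0.png

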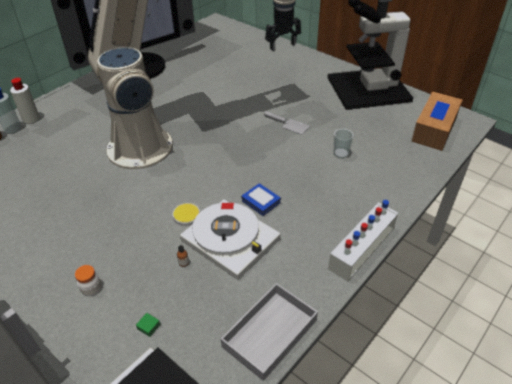

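View pics/top0.png

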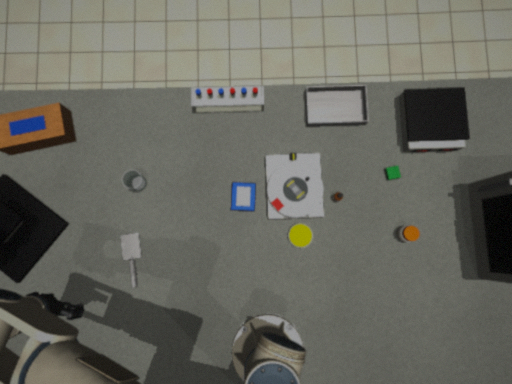

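View pics/wrist0.png

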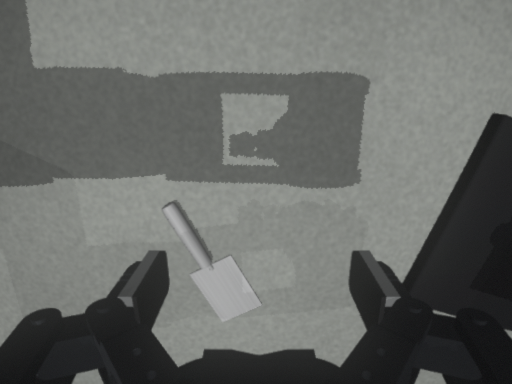

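```bash
cat > h.py <<'E'
import cv2,numpy as np
def ray(c,uv,z):
    uv=np.asarray(uv,float).reshape(-1,1,2)
    n=cv2.undistortPoints(uv,c['intrinsics'],c['dist']).reshape(-1,2)
    R=c['view'][:3,:3];t=c['view'][:3,3];C=-R.T@t
    d=np.c_[n,np.ones(len(n))]@R
    return C+d*((z-C[2])/d[:,2])[:,None]
def proj(c,P):
    rv,_=cv2.Rodrigues(c['view'][:3,:3])
    return cv2.projectPoints(np.asarray(P,float).reshape(-1,3),rv,c['view'][:3,3],c['intrinsics'],c['dist'])[0].reshape(-1,2)
def blobs(c,col,amin=6,roi=None):
    f=c['frame'];h=cv2.cvtColor(f,cv2.COLOR_RGB2HSV)
    H,S,V=[h[...,i].astype(int) for i in range(3)]
    if col=='red': m=((H<7)|(H>172))&(S>140)&(V>60)
    elif col=='yellow': m=(H>20)&(H<36)&(S>140)&(V>70)
    elif col=='black': m=(V<55)
    elif col=='white': m=(S<40)&(V>175)
    m=m.astype(np.uint8)
    if roi: 
        q=np.zeros_like(m);x0,y0,x1,y1=roi;q[y0:y1,x0:x1]=1;m&=q
    n,l,s,ce=cv2.connectedComponentsWithStats(m)
    return [(tuple(np.round(ce[i],2)),int(s[i,4]),tuple(int(v) for v in s[i,:4])) for i in range(1,n) if s[i,4]>=amin]
E
python3 - <<'E'
from h import *
for n,roi in [('top',(255,140,345,225)),('scene',(175,190,285,275))]:
    c=dict(np.load(f'pics/{n}0.npz'))
    for col,z in [('red',.055),('yellow',.058),('black',.077)]:
        for b in blobs(c,col,4,roi): print(n,col,b,ray(c,b[0],z)[0].round(4))
    x0,y0,x1,y1=roi
    cv2.imwrite(f'pics/{n}crop.png',cv2.resize(c['frame'][y0:y1,x0:x1,::-1],None,fx=6,fy=6,interpolation=cv2.INTER_CUBIC))
E
```

```text
top red ((np.float64(276.88), np.float64(203.87)), 68, (272, 199, 11, 11)) [ 0.5035 -0.0467  0.055 ]
top yellow ((np.float64(292.93), np.float64(156.14)), 14, (292, 154, 3, 5)) [ 0.6729 -0.1097  0.058 ]
top yellow ((np.float64(300.0), np.float64(224.0)), 5, (298, 224, 5, 1)) [ 0.4307 -0.1245  0.058 ]
top black ((np.float64(290.71), np.float64(156.0)), 7, (290, 154, 2, 5)) [ 0.6692 -0.0998  0.077 ]
top black ((np.float64(339.15), np.float64(195.08)), 13, (337, 194, 5, 4)) [ 0.5262 -0.2618  0.077 ]
scene red ((np.float64(227.11), np.float64(205.5)), 62, (222, 203, 11, 6)) [ 0.5032 -0.0484  0.055 ]
scene yellow ((np.float64(185.63), np.float64(212.43)), 320, (175, 204, 23, 18)) [ 0.4278 -0.1548  0.058 ]
scene yellow ((np.float64(255.6), np.float64(244.33)), 15, (253, 242, 6, 5)) [ 0.6761 -0.1117  0.058 ]
scene black ((np.float64(223.33), np.float64(236.17)), 12, (222, 234, 3, 6)) [ 0.5955 -0.1605  0.077 ]
scene black ((np.float64(180.78), np.float64(248.7)), 23, (179, 246, 5, 6)) [ 0.5356 -0.2721  0.077 ]
scene black ((np.float64(255.9), np.float64(249.0)), 31, (253, 246, 7, 7)) [ 0.6984 -0.1358  0.077 ]
```

View pics/topcrop.png

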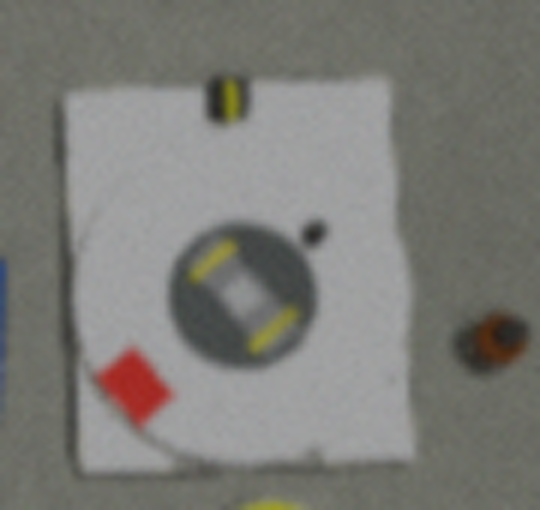

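View pics/scenecrop.png

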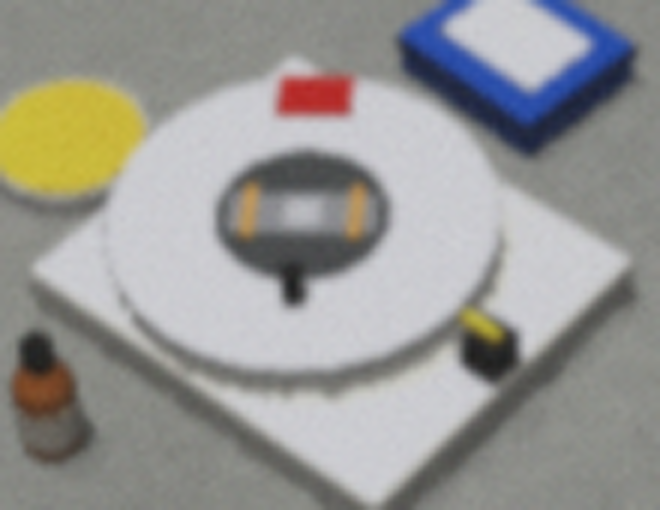

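```bash
python3 - <<'E'
from h import *
T=dict(np.load('pics/top0.npz'));S=dict(np.load('pics/scene0.npz'))
a=ray(T,(255+243/6-.4,140+295/6-.4),.056)[0];b=ray(S,(175+304/6-.4,190+214/6-.4),.056)[0]
print('ctr',a,b)
for z in(.07,.077):print('post',ray(T,(255+314/6-.4,140+233/6-.4),z),ray(S,(175+293/6-.4,190+268/6-.4),z))
print('ptr tip',ray(T,(255+232/6-.4,140+121/6-.4),.059),ray(S,(175+464/6-.4,190+314/6-.4),.059), 'ptr outer',ray(T,(255+231/6-.4,140+79/6-.4),.059),ray(S,(175+500/6-.4,190+334/6-.4),.059))
print('bottle',ray(T,(255+510/6,140+325/6),.075),ray(S,(175+38/6,190+345/6),.075))
m=ray(T,(276.88,203.87),.055)[0]
for c in (a,b):print(np.linalg.norm((m-c)[:2]),np.arctan2(*(m-c)[1::-1]))
E
```

```text
ctr [ 0.55531976 -0.112823    0.056     ] [ 0.55671155 -0.11320867  0.056     ]
post [[ 0.58882126 -0.15421457  0.07      ]] [[ 0.58616633 -0.15094384  0.07      ]]
post [[ 0.58762037 -0.15322458  0.077     ]] [[ 0.59067597 -0.15506485  0.077     ]]
ptr tip [[ 0.65943221 -0.11023465  0.059     ]] [[ 0.66260788 -0.11238698  0.059     ]] ptr outer [[ 0.68496757 -0.1106554   0.059     ]] [[ 0.68405836 -0.11064495  0.059     ]]
bottle [[ 0.52956013 -0.26531512  0.075     ]] [[ 0.53222154 -0.2671332   0.075     ]]
0.0840024557164883 2.2360725393429526
0.08516930962966954 2.2461340164000694
```

```bash
cat >> h.py <<'E'
from scipy.spatial.transform import Rotation as Rn
CT=np.array([.556,-.113]);
def quat(d):
    y=np.array([0,0,-1.]);z=np.array([d[0],d[1],0.]);z/=np.linalg.norm(z)
    return Rn.from_matrix(np.c_[np.cross(y,z),y,z]).as_quat()
AL=-.4; XP=np.array([np.cos(AL),np.sin(AL)]);YP=np.array([-np.sin(AL),np.cos(AL)])
BR=np.array([CT[0],CT[1]+.081])
E
python3 - <<'E'
from h import *
from workcell import bot, hand, kinematics, get_obs, vision
hand.move_gripper(0.0,40)
print(get_obs()['time_s'],get_obs()['gripper_width'])
for s in(1,-1):
  for nm,p,d in(('br',BR,(1,0)),('fl',CT+.052*XP-.05*YP,YP)):
    q=kinematics.solve_ik([*p,.1],quat(np.array(d)*s));print(s,nm,None if q is None else np.round(q,3))
q=quat((1,0))
qs=kinematics.solve_ik([*BR,.2],q)
if qs is None or abs(qs[5])>2.6:q=quat((-1,0))
bot.reach([*BR,.22],q)
print(get_obs()['time_s'],get_obs()['joint_pos'])
c=vision.read_camera('scene');cv2.imwrite('pics/scene1.png',c['frame'][:,:,::-1])
c=vision.read_camera('top');cv2.imwrite('pics/top1.png',c['frame'][:,:,::-1])
c=vision.read_camera('wrist');cv2.imwrite('pics/wrist1.png',c['frame'][:,:,::-1]);np.savez('pics/wrist1.npz',**c)
E
cd pics; python3 -c "
import cv2,numpy as np
cv2.imwrite('m1.png',cv2.resize(np.vstack([np.hstack([cv2.imread('scene1.png'),cv2.imread('top1.png')]),np.hstack([cv2.imread('wrist1.png')]*2)]),(800,600)))"
```

```text
0.9167 -0.00010299660349494145
1 br [-0.06   0.435  1.897 -0.     0.809 -0.06 ]
1 fl [-0.3    0.503  1.776 -0.     0.863 -1.471]
-1 br None
-1 fl [-0.3    0.503  1.776 -0.     0.863  1.671]
3.425 [-5.89443313e-02  2.77743231e-01  1.80864575e+00  1.91359449e-04
  1.05516668e+00 -6.01867256e-02]
```

View pics/m1.png

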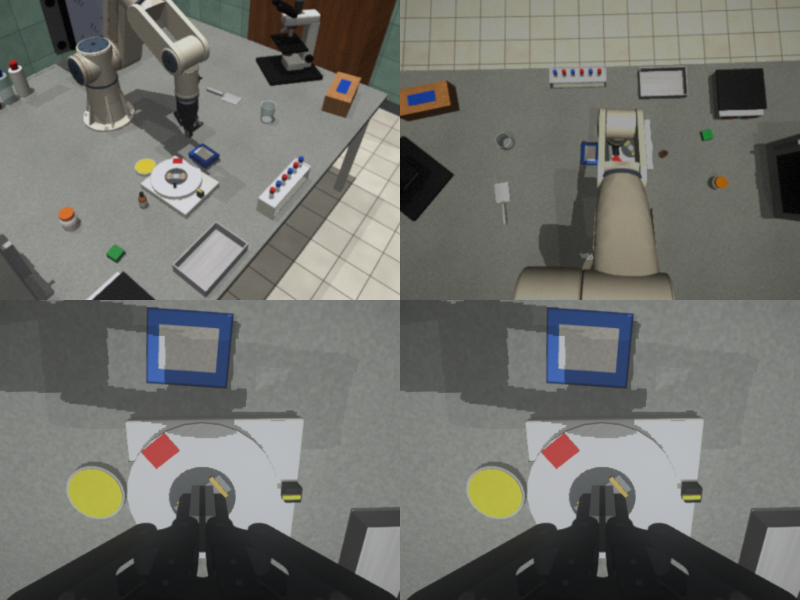

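```bash
python3 - <<'E'
from h import *
from workcell import bot, hand, kinematics, get_obs, vision
c=dict(np.load('pics/wrist1.npz'))
for col,z in(('red',.055),('yellow',.058)):
    for b in blobs(c,col,6):print(col,b[1:],ray(c,b[0],z)[0].round(4))
q=quat((1,0))
t=get_obs()['time_s'];bot.servo_line([*BR,.086],q,.3);print('T',get_obs()['time_s']-t)
t=get_obs()['time_s'];bot.servo_line([*BR,.079],q,.1);print('T7mm@.1',get_obs()['time_s']-t)
f0=np.mean([get_obs()['wrist_force']],axis=0);print(f0,get_obs()['position'])
z=.077
while z>.068:
    bot.servo_line([*BR,z],q,.05);bot.dwell(.05);o=get_obs();f=o['wrist_force']-f0
    print(round(z,4),o['position'][2].round(5),f.round(2))
    if f[2]>6:break
    z-=.001 if abs(f[2])<.3 else .0005
bot.servo_line([*BR,.085],q,.2)
print(get_obs()['time_s'])
c=vision.read_camera('scene')
for b in blobs(c,'red',6,(175,190,285,275)):print(b,ray(c,b[0],.055))
E
```

```text
red (1038, (182, 171, 47, 44)) [ 0.504  -0.0482  0.055 ]
yellow (3157, (88, 217, 68, 61)) [ 0.4151 -0.1057  0.058 ]
yellow (94, (362, 250, 22, 5)) [ 0.675  -0.1116  0.058 ]
T 0.5999999999999996
T7mm@.1 0.25
[-0.18661048  0.53248874  0.03547802] [ 0.55676262 -0.03200471  0.08014239]
0.077 0.07727 [ 0.39 -0.22 -0.18]
0.076 0.07598 [-0.1  -0.45 -0.98]
0.0755 0.07547 [ 0.31 -0.4   0.65]
0.075 0.07499 [-0.11 -0.19 -0.37]
0.0745 0.07449 [-0.26 -0.55  0.64]
0.074 0.074 [ 0.38 -0.6  -0.16]
0.073 0.07294 [-0.07 -1.13  0.14]
0.072 0.07211 [-0.66 -0.7   2.34]
0.0715 0.07206 [ 0.55 -0.14  5.36]
0.071 0.07203 [ 0.59  1.11 10.02]
7.675
((np.float64(226.64), np.float64(205.44)), 61, (222, 203, 11, 6)) [[ 0.50192326 -0.04912584  0.055     ]]
```

```bash
python3 - <<'E'
from h import *
from workcell import bot, hand, kinematics, get_obs, vision
q=quat((1,0))
for v in(.1,.04):
    bot.servo_line([*BR,.112],q,.2);bot.dwell(.3)
    t=get_obs()['time_s'];print(get_obs()['position'][2])
    bot.servo_line([*BR,.1055],q,v)
    L=[]
    for i in range(8):
        o=get_obs();L.append((round(o['time_s']-t,3),round((o['position'][2]-.1055)*1e3,2)));bot.dwell(.03)
    print(v,L)
# flick in air
qf=quat(YP)
a=CT+.052*XP-.052*YP;b=CT+.052*XP+.03*YP
bot.servo_line([*BR,.16],q,.3)
bot.reach([*a,.16],qf);bot.dwell(.2)
print(get_obs()['position']-[*a,.16],get_obs()['joint_pos'])
t=get_obs()['time_s'];bot.servo_line([*b,.16],qf,.14)
for i in range(4):
    o=get_obs();print(round(o['time_s']-t,3),((o['position'][:2]-b)*1e3).round(2),(o['position'][:2]-CT)@YP);bot.dwell(.04)
t=get_obs()['time_s'];bot.servo_line([*b,.20],qf,.3);print('lift',get_obs()['time_s']-t)
bot.servo_line([*a,.16],qf,.25);print(get_obs()['time_s'])
E
```

```text
0.1112333494438975
0.1 [(0.25, np.float64(-0.81)), (0.283, np.float64(-0.58)), (0.317, np.float64(-0.4)), (0.35, np.float64(-0.28)), (0.383, np.float64(-0.14)), (0.417, np.float64(-0.03)), (0.45, np.float64(0.03)), (0.483, np.float64(0.06))]
0.11190630357950435
0.04 [(0.308, np.float64(-0.52)), (0.342, np.float64(-0.38)), (0.375, np.float64(-0.23)), (0.408, np.float64(-0.17)), (0.442, np.float64(-0.08)), (0.475, np.float64(-0.0)), (0.508, np.float64(-0.01)), (0.542, np.float64(0.04))]
[-6.02825149e-05  4.47251141e-04 -9.96066070e-05] [-3.02730364e-01  4.25817859e-01  1.74067659e+00  7.97448569e-06
  9.75347487e-01 -1.47365067e+00]
0.733 [-0.21 -0.17] 0.02976138075827938
0.775 [-0.33 -0.49] 0.02942600069245075
0.817 [-0.35 -0.68] 0.02924134974145148
0.858 [-0.35 -0.76] 0.029163093846693185
lift 0.2834000000000003
13.4583
```

```bash
cat > track.py <<'E'
from h import *
from workcell import bot, hand, kinematics, get_obs, vision
def track(n,gap=0):
    L=[]
    for i in range(n):
        t=get_obs()['time_s'];c=vision.read_camera('scene')
        bs=[b for b in blobs(c,'red',25,(175,190,285,275))]
        if bs:
            b=max(bs,key=lambda b:b[1]);p=ray(c,b[0],.055)[0]
            L.append((t,p[0],p[1],b[1]))
        if gap:bot.dwell(gap)
    return np.array(L),c
E
python3 - <<'E'
from track import *
qf=quat(YP);q=quat((1,0))
a=CT+.052*XP-.055*YP;b=CT+.052*XP+.03*YP
bot.servo_line([*a,.16],qf,.2)
bot.servo_line([*a,.084],qf,.2);bot.dwell(.15)
L0,c=track(1);print(L0,get_obs()['position'])
t=get_obs()['time_s'];bot.servo_line([*b,.084],qf,.14)
print('flick',get_obs()['time_s']-t,get_obs()['position'])
bot.servo_line([*b,.13],qf,.4)
L,c=track(24)
np.save('L1.npy',L)
cv2.imwrite('pics/scene2.png',c['frame'][:,:,::-1])
th=np.arctan2(L[:,2]-CT[1],L[:,1]-CT[0]);r=np.hypot(L[:,2]-CT[1],L[:,1]-CT[0])
print(np.c_[L[:,0],np.unwrap(th),r,L[:,3]].round(3))
E
```

```text
[] [ 0.58355549 -0.18418445  0.08559451]
flick 0.7582999999999984 [ 0.61532983 -0.1058242   0.08397079]
[[15.467  0.398  0.083 59.   ]
 [15.517  0.647  0.082 63.   ]
 [15.567  0.903  0.082 58.   ]
 [15.617  1.147  0.083 56.   ]
 [15.667  1.362  0.086 41.   ]
 [15.917  2.697  0.084 27.   ]
 [15.967  2.829  0.085 60.   ]
 [16.017  3.065  0.084 60.   ]
 [16.067  3.29   0.083 63.   ]
 [16.117  3.529  0.084 65.   ]
 [16.167  3.747  0.084 68.   ]
 [16.217  3.978  0.083 64.   ]
 [16.267  4.199  0.084 69.   ]
 [16.317  4.414  0.084 70.   ]
 [16.367  4.643  0.084 73.   ]
 [16.417  4.869  0.084 74.   ]
 [16.467  5.076  0.084 76.   ]
 [16.517  5.301  0.084 76.   ]
 [16.567  5.511  0.084 78.   ]
 [16.617  5.721  0.083 74.   ]]
```

```bash
python3 - <<'E'
from track import *
q=quat((1,0))
bot.reach([*BR,.13],q)
bot.servo_line([*BR,.10],q,.2)
bot.servo_line([*BR,.0785],q,.06)
bot.dwell(.3);print(get_obs()['time_s'],get_obs()['position'])
L,c=track(30,.05)
np.save('L2.npy',L)
cv2.imwrite('pics/scene3.png',c['frame'][:,:,::-1])
th=np.unwrap(np.arctan2(L[:,2]-CT[1],L[:,1]-CT[0]));r=np.hypot(L[:,2]-CT[1],L[:,1]-CT[0])
print(np.c_[L[:,0],th,r,L[:,3]].round(3))
E
cd pics; python3 -c "
import cv2
cv2.imwrite('s3.png',cv2.resize(cv2.imread('scene3.png')[110:300,120:340],None,fx=3,fy=3))"
```

```text
18.95 [ 0.55616748 -0.03199551  0.0787533 ]
[[19.05   1.949  0.083 32.   ]
 [19.15   2.195  0.084 56.   ]
 [19.25   2.477  0.084 56.   ]
 [19.35   2.767  0.085 60.   ]
 [19.45   3.045  0.084 63.   ]
 [19.55   3.32   0.084 61.   ]
 [19.65   3.597  0.084 63.   ]
 [19.75   3.856  0.083 64.   ]
 [19.85   4.125  0.084 66.   ]
 [19.95   4.388  0.084 70.   ]
 [20.05   4.644  0.083 74.   ]
 [20.15   4.901  0.084 74.   ]
 [20.25   5.151  0.084 73.   ]
 [20.35   5.403  0.084 80.   ]
 [20.45   5.64   0.083 76.   ]
 [20.55   5.881  0.083 75.   ]
 [20.65   6.119  0.083 74.   ]
 [20.75   6.356  0.083 71.   ]
 [20.85   6.582  0.083 68.   ]
 [20.95   6.805  0.083 64.   ]
 [21.05   7.028  0.082 63.   ]
 [21.15   7.252  0.083 62.   ]
 [21.25   7.472  0.083 54.   ]
 [21.35   7.661  0.083 46.   ]
 [21.65   8.321  0.083 47.   ]
 [21.75   8.51   0.084 60.   ]
 [21.85   8.694  0.084 57.   ]]
```

View pics/s3.png

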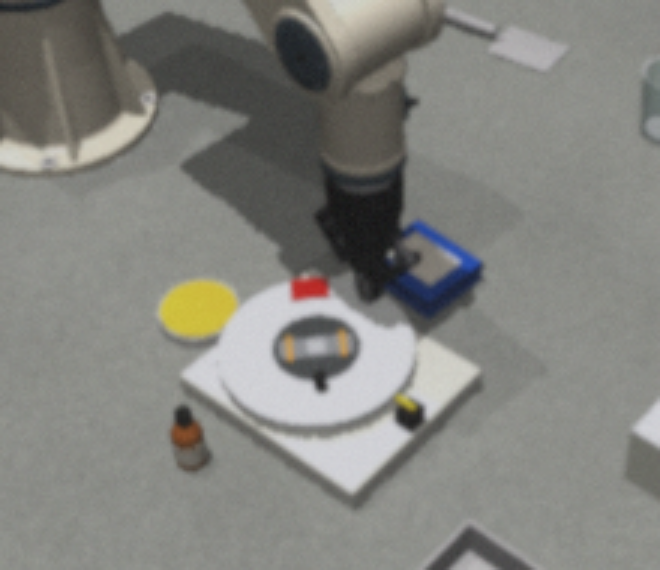

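```bash
python3 - <<'E'
from track import *
q=quat((1,0))
L1=np.load('L2.npy');L2,c=track(13,.05)
L=np.r_[L1,L2]
th=np.unwrap(np.arctan2(L[:,2]-CT[1],L[:,1]-CT[0]));t=L[:,0]
m=(t>20)&(L[:,3]>50)
t0=t[-1];P=np.polyfit(t[m]-t0,th[m],3);res=th[m]-np.polyval(P,t[m]-t0)
P2=np.polyfit(t[m]-t0,th[m],2)
tgt=np.ceil(th[-1]/2/np.pi)*2*np.pi-.02
g=np.linspace(0,4,4001);tc=t0+g[np.argmax(np.polyval(P,g)>=tgt)];tc2=t0+g[np.argmax(np.polyval(P2,g)>=tgt)]
now=get_obs()['time_s'];w=np.polyval(np.polyder(P),tc-t0)
print('now',now,'th',th[-1],'tc',tc,tc2,'w',w,'res',np.std(res),'n',m.sum())
wait=tc-.15-now
ok=wait>0 and abs(tc-tc2)<.05 and .7<w<2 and np.std(res)<.04
print('ok',ok,wait)
if ok:
    bot.dwell(wait);print('start',get_obs()['time_s']-tc)
    bot.servo_line([*BR,.0707],q,.05)
    o=get_obs();print(o['time_s'],o['position'],o['wrist_force'])
    L3,c=track(3,.1);np.save('L3.npy',L3)
    print(np.c_[L3,np.arctan2(L3[:,2]-CT[1],L3[:,1]-CT[0])].round(4),get_obs()['wrist_force'])
    cv2.imwrite('pics/scene4.png',c['frame'][:,:,::-1])
E
cd pics; python3 -c "
import cv2
cv2.imwrite('s4.png',cv2.resize(cv2.imread('scene4.png')[190:275,175:285],None,fx=6,fy=6))"
```

```text
now 23.25 th 10.99111668312742 tc 24.238 24.305 w 1.3024157641131509 res 0.0039423685842503095 n 28
ok False 0.838000000000001[ WARN:0@0.013] global loadsave.cpp:275 findDecoder imread_('scene4.png'): can't open/read file: check file path/integrity
Traceback (most recent call last):
TypeError: 'NoneType' object is not subscriptable
```

```bash
python3 - <<'E'
from track import *
from scipy.optimize import curve_fit
q=quat((1,0))
L1=np.load('L2.npy');L2,c=track(9)
a=lambda L:np.arctan2(L[:,2]-CT[1],L[:,1]-CT[0])
th1=np.unwrap(a(L1));th2=np.unwrap(a(L2));th2+=2*np.pi*np.round((11.15-th2[0])/2/np.pi)
t=np.r_[L1[:,0],23.15,L2[:,0]][:];
t=np.r_[L1[:,0],L2[:,0]];th=np.r_[th1,th2];A=np.r_[L1[:,3],L2[:,3]]
m=(t>19.2)&(A>50);t0=t[-1]
f=lambda x,a,b,k:a+b*(1-np.exp(-k*x))/k
p,_=curve_fit(f,t[m]-t0,th[m],[th[-1],1.5,.15]);res=th[m]-f(t[m]-t0,*p)
P=np.polyfit(t[m]-t0,th[m],3)
tgt=4*np.pi-.02;g=np.linspace(0,3,3001)
tc=t0+g[np.argmax(f(g,*p)>=tgt)];tc3=t0+g[np.argmax(np.polyval(P,g)>=tgt)]
now=get_obs()['time_s'];w=p[1]-p[2]*(tgt-p[0])
print('now',now,'th2',th2.round(3),'tc',tc,tc3,'w',w,p,'res',np.std(res),res[-5:].round(3))
wait=tc-.15-now
ok=wait>0 and abs(tc-tc3)<.06 and .7<w<2 and np.std(res)<.04 and abs(res[-5:]).max()<.04
print('ok',ok,wait)
if ok:
    bot.dwell(wait);print('start',get_obs()['time_s']-tc)
    bot.servo_line([*BR,.0707],q,.05)
    o=get_obs();print(o['time_s'],o['position'],o['wrist_force'])
    L3,c=track(3,.1);np.save('L3.npy',L3)
    print(np.c_[L3,a(L3)].round(4),get_obs()['wrist_force'])
cv2.imwrite('pics/scene4.png',c['frame'][:,:,::-1])
cv2.imwrite('pics/s4.png',cv2.resize(c['frame'][190:275,175:285,::-1],None,fx=6,fy=6))
E
```

```text
now 23.7 th2 [11.15  11.223 11.295 11.376 11.455 11.533 11.613 11.684 11.758] tc 24.205 24.221999999999998 w 1.3627717966436763 [11.7581055   1.48267783  0.15211385] res 0.005797713034189477 [-0.002 -0.001  0.004  0.     0.   ]
ok True 0.3550000000000004
start -0.14669999999999916
24.3667 [ 0.55812761 -0.03207909  0.07198609] [ 0.25845942  0.33836732 14.93282912]
[[24.3667  0.6385 -0.1199 71.     -0.084 ]
 [24.5167  0.6385 -0.1197 72.     -0.0809]
 [24.6667  0.6388 -0.1198 74.     -0.0825]] [ 1.08422691 -0.34237417 14.59388891]
```

View pics/s4.png

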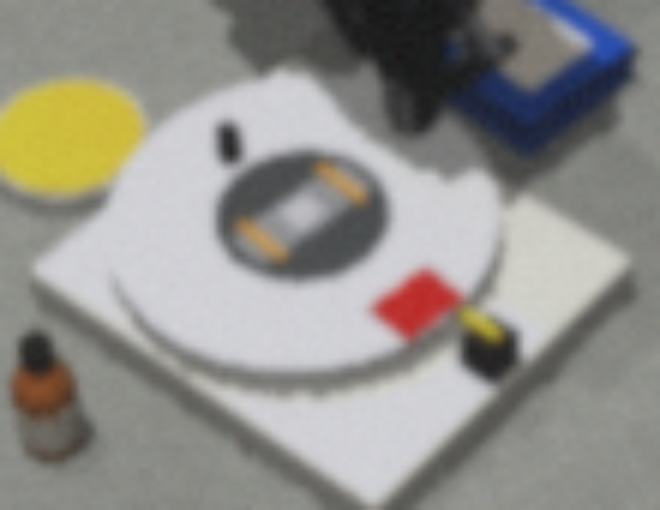

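```bash
python3 - <<'E'
from track import *
from workcell import hand_in
c=vision.read_camera('wrist')
for b in blobs(c,'red',30):print(b,ray(c,b[0],.055)[0])
L,_=track(2,.1);print(L,get_obs()['wrist_force'],get_obs()['time_s'])
hand_in()
E
```

```text
[[24.8667      0.63848178 -0.11969    72.        ]
 [25.0167      0.63877459 -0.11984203 74.        ]] [ 0.42677701  0.19576916 14.56721275] 25.1667
the job is handed in; nothing more can be done
```

I flicked the post with the closed fingers, and the wheel spun off counter-clockwise at about 5 rad/s. The red mark went past the pointer twice with nothing touching it. On the third pass, at about 1.4 rad/s, I braked the wheel with a fingertip on the rim and handed in at t = 25.2 s while still holding it.

- **Position:** the scene camera put the mark at rest about 7 to 8 mm before the pointer line, against the 19.5 mm allowed. It moved less than 0.5 mm over the last 0.65 s.
- **Force:** the finger was pressing with about 14.6 N at hand-in.
- **Bystanders:** I kept the arm clear of them. I did not measure them again afterwards, but those visible in the later pictures looked unmoved.
- **Checks that failed or disagreed:**
  - The wrist camera found no red mark at the end, so the final position rests on the scene camera alone.
  - My first braking attempt was called off by its own check, because two predictions of the pass time differed by 0.07 s. I measured again and braked on the same pass.
  - The scene camera also found no red mark just before the flick, so the start angle of about 2.24 rad is from earlier pictures.

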